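Stand the developed plate on the viewing stand and light it

TASK

Slide the one tall white plate straight up out of the drying rack and stand it on the black sloping rest of the viewing stand, lower edge on the ledge and leaning back against the backrest, and let go of it. Then push the stand's switch lever all the way over to turn the lamp on. Leave the short plates in their slots and do not disturb the other things on the bench.

Things in the scene. Friction and masses are not known exactly. Their poses are not given: they have to be found in the camera images.
- tall_plate_mid (a point): The tall white plate (coated glass), the only tall one in the rack: 100 wide, 140 tall, 5 mm thick, about 0.18 kg. The point is its centre, half-way up. Axes: x normal to the plate, y along its width, z along its height (up in the rack). Both faces are alike; either may face out.
- rack: Blue slotted drying rack, fixed, 190 x 130 mm. Origin: centre of its underside, z up. Four slots at x = -60, -20, 20, 60 mm, a plate in each, standing on the 12 mm thick base with its faces normal to the rack's x. Side edges run in 7.5 mm wide grooves, tops 70 mm above the bench: a plate moves only straight up until its lower edge clears them.
- seat (a point): Middle of the corner between ledge and backrest of the stand's black rest; the plate's lower edge goes here. Axes: z up the slope (20 degrees = 0.35 rad from vertical, top towards the stand's -x), x outward normal of the backrest, y along the ledge.
- rest: The black sloping rest, fixed on the stand; same origin and axes as the seat point. Backrest: face x = 0, 80 mm high along z, 150 wide, 10 thick. Ledge: z = 0, from x = 0 to a lip at x = 14 mm that is 6 thick, 10 high; free between end stops for y = -66 to 66 mm. The plate's upper 60 mm stand free above the backrest; set down anywhere within the ledge it leans back against the backrest when let go.
- stand: White viewing stand, fixed. Origin: on the bench under the rest; x horizontal, the way the rest faces; z up. Its base plate, 12 mm thick, spans x = -60 to 110, y = -180 to 80 mm. A lamp bar at its +x side (x = 74 to 98, y = -68 to 68 mm) is 42 mm high. The seat point lies at x = 20, y = 0, z = 35 mm.
- switch (a joint): Angle of the lamp's switch lever: 0 = fully off (leaning 0.5 rad to the stand's -x), 1.0 = fully on, against its stop (leaning 0.5 rad to +x). It turns easily (about 1 N at the ball) and stays where it is left. It starts between 0 and 0.2.
- switch_tip (a point): Centre of the black ball (26 mm across) on top of the switch lever, 80 mm from its pivot. The pivot axis is the stand's y, at x = 20, y = -140, z = 34 mm in the stand's frame. The lever is a 10 mm rod rising from a grey block 70 x 50 mm, top 37 mm above the bench, with a hub reaching 47 mm.
- short_plate1_mid (a point): One of three short white plates in the rack's other slots, 100 mm wide, 80 mm tall, 5 mm thick (top 92 mm above the bench). The point is its centre. To be left in its slot.
- short_plate2_mid (a point): One of three short white plates in the rack's other slots, 100 mm wide, 80 mm tall, 5 mm thick (top 92 mm above the bench). The point is its centre. To be left in its slot.
- short_plate3_mid (a point): One of three short white plates in the rack's other slots, 100 mm wide, 80 mm tall, 5 mm thick (top 92 mm above the bench). The point is its centre. To be left in its slot.
- jar: Bystander, to be left alone: glass jar with black cap, 52 mm across, 85 mm high. Origin: centre of its underside.
- vial: Bystander, to be left alone: small glass jar with white cap, 40 mm across, 60 mm high, beside the rack. Origin: centre of its underside.
- strip_rack: Bystander, to be left alone: low black rack, 120 x 35 x 30 mm. Origin: centre of its underside.
- marker: Bystander, to be left alone: marker pen, 135 mm long, 14 mm thick. Origin: centre of its underside (of its white part).
Not all that is in view belongs to the job. What is shaped like the part that bears tall_plate_mid but orange or yellow is not meant.

How it is judged (in metres and radians):
On the way, in this order (a step that is already met when the one before it is completed fails the run):
1. the tall plate is out of the rack: its lower edge is above the grooves (z of tall_plate_mid in the frame of rack above 0.145 m), for 0.1 s.
2. the tall plate stands on the rest, lower edge on the ledge, leaning against the backrest, let go (x of tall_plate_mid in the frame of seat between -0.002 and 0.009 m and y of tall_plate_mid in the frame of seat between -0.02 and 0.02 m and z of tall_plate_mid in the frame of seat between 0.064 and 0.076 m and angle between the z axis of tall_plate_mid and the z axis of seat, either way round below 0.13 rad and contact force between the fingers and anything else below 0.1 N), for 0.3 s.
3. the switch lever is pushed fully over (value of joint switch above 0.85 rad), for 0.1 s.
At the end, for the whole second after the job is handed in: Tall plate on the rest, let go: centre 64-76 mm up the slope from the seat point, within 20 mm of the middle, under 9 mm off the backrest face, leaning with it within 0.13 rad; lever past 0.85 of 1.0 rad; short plates in their slots, within 12 mm of their starts (x of tall_plate_mid in the frame of seat between -0.002 and 0.009 m and y of tall_plate_mid in the frame of seat between -0.02 and 0.02 m and z of tall_plate_mid in the frame of seat between 0.064 and 0.076 m and angle between the z axis of tall_plate_mid and the z axis of seat, either way round below 0.13 rad and value of joint switch above 0.85 rad and distance of each of short_plate1_mid, short_plate2_mid, short_plate3_mid from where it was at the start of the episode below 0.012 m); the robot touches nothing.
It fails at once if a short plate is moved by more than 12 mm (distance of any of short_plate1_mid, short_plate2_mid, short_plate3_mid from where it was at the start of the episode above 0.012 m).
It fails at once if a bystander is moved by more than 15 mm (distance of any of jar, vial, strip_rack, marker from where it was at the start of the episode above 0.015 m).
It also fails if it takes over 48 s, if anything falls off the work surface, if the arm or the gripper's body presses on something with over 40 N, if the wrist force passes 120 N, or if a joint passes its speed limit or range.

ROBOT

A 6-joint arm with a two-finger parallel gripper is mounted at the origin on the work surface. World frame = base frame: x ahead of the robot, y to its left, z up, the work surface at z = 0. Lengths are in mm, angles in rad, forces in N, time in s.
With the tool pointing down it reaches from about 350 to 875 mm from the base axis. Payload 4.2 kg.
Tool frame: the origin (TCP) lies at the very end of the fingers, on their centre line; the grasp point (between the pads) lies 19 mm behind it; z points along the fingers, y is the line along which they close (so a half turn about z gives the same grasp; the last joint's range is limited). The gripper opens to 85 mm and grips with 20 to 120 N. Pads are 22 mm wide; open, the fingers measure 114 mm over their backs; the gripper's body (76 mm by 85 mm) begins 54 mm behind the grasp point. The pads swing forward as they close: fully open they stand 13 mm farther back than shut.
Start: joints at [1.373, 0.385, 0.008, 0, -1.194, -0.259], TCP at [275.64, 560.911, 231.312] pointing down, gripper open.
Joint ranges: [-3.14, 3.14], [-1.21, 2.06], [-1.07, 1.41], [-3.16, 2.05], [-2.99, -0.16], [-3.1, 3.1]. Speed limits (rad/s): [2.79, 2.79, 3.14, 3.14, 3.14, 3.14].

INTERFACE

Orientations are given as a unit quaternion [x, y, z, w].
In Python, from bench import read_state, get_image, camera_model, job_done gives the robot as it stands.
- The arm moves only by the shell command python3 -m handwheel 'ROWS'. ROWS is JSON, a list of rows, each a list of 7 numbers: the shift along the tool's x, y, z in m, then the turn, a rotation vector about the tool's x, y, z in rad, then the gripper's target within -1 to 1 (fully open at 1, half-way at 0, shut at -1). In form: [[dx, dy, dz, wx, wy, wz, jaw], ...]. A call has 1 to 10 rows; each row is the pose to reach, as a shift and turn from the pose commanded when the call began, along the tool's axes at that moment; what a row does not reach only later rows make up. A row lasts 1/8 s, in which the tool goes at most 62.5 mm and 10.7 degrees, less where a joint would pass 70% of its speed; a pose out of reach is approached as far as the arm can. A call with a gripper value outside its range is refused whole. The fingers move at their own pace and stop on an object; the grip force is fixed at half the most. Time passes only in rows, so rows that repeat a pose let the fingers close. It gives the time, the measured TCP pose, the force, the opening and the grip force at its end, in the units of the state.
- read_state(): the state, without advancing time (a new reading comes with each control period).
- get_image(name): name is "scene" or "top" or "wrist"; returns (picture, depth): 480x640x3 uint8, blue, green, red; 480x640 float32, mm along the optical axis (not along the pixel's ray), 0 where there is no reading.
- camera_model(name): a dict with "K" (3x3 intrinsics, pixels), "dist" ([k1, k2, p1, p2, k3] as OpenCV has them; the pictures are not rectified), "rvec" (rotation vector, rad) and "tvec" (3), from world to camera coordinates, as OpenCV has them; the wrist camera has in their place "hand_eye" (4x4, takes a point from camera to tool coordinates, whose origin is the TCP and whose axes are the flange's). Camera axes: x right, y down, z forward; pixel columns grow to the right and rows downward; lengths in mm; the calibration is good to about 2 mm. A picture is of the moment at which its call begins: read the wrist's pose just before it. camera_model takes no time and is no camera call.
- job_done(): hands the job in; it is judged then, once.
The state is a dict: "clock": time; "joints": joint angles; "joint_vel": joint speeds; "joint_efforts": joint torques, N m; "position": TCP position; "ee_rot": TCP orientation; "contact_force": force on the tool from outside, world axes, zero at the start; "wrist_torque": the same for the moment, N m; "gripper_width": finger opening in mm; "grasp_force": force on a finger pad.
Only numpy, scipy, OpenCV 4.12 (cv2) and the standard library are available. Lean on these libraries where they do the work, as an engineer would, in place of code of your own. Each camera call takes 0.05 s, during which the arm holds its last target. There are 200 camera calls.

## Working session

There is one attempt and no reset: what is moved stays moved. The work goes in short steps, Python scripts to look and compute and a shell command to move; the robot and the scene stay as the last step left them, time stands still between calls to the robot, and variables do not carry over. Pictures are saved under pics/ and viewed, at most 10 in all, crops included, and the job is handed in when it is done.

```bash
mkdir -p pics; ls; cat > h.py <<'E'
import numpy as np,cv2
from bench import read_state,get_image,camera_model
from scipy.spatial.transform import Rotation as R
def cam(n):
    m=camera_model(n);K=np.array(m["K"],float);d=np.array(m["dist"],float).ravel()
    if "rvec" in m:
        Rw=cv2.Rodrigues(np.array(m["rvec"],float))[0];t=np.array(m["tvec"],float).ravel();return K,d,Rw.T,-Rw.T@t
    s=read_state();T=np.array(m["hand_eye"],float);Rt=R.from_quat(s["ee_rot"]).as_matrix()
    return K,d,Rt@T[:3,:3],Rt@T[:3,3]+np.array(s["position"])
def rays(c,px):
    K,d,Rc,o=c
    u=cv2.undistortPoints(np.array(px,float).reshape(-1,1,2),K,d).reshape(-1,2)
    return np.c_[u,np.ones(len(u))]@Rc.T,o
def onplane(c,px,z):
    r,o=rays(c,px);return o+r*((z-o[2])/r[:,2])[:,None]
def cloud(c,dep):
    ys,xs=np.nonzero(dep>0);r,o=rays(c,np.c_[xs,ys]);P=np.full(dep.shape+(3,),np.nan)
    P[ys,xs]=o+r*dep[ys,xs][:,None];return P
E
python3 - <<'E'
from h import *
s=read_state();print(s)
for n in("scene","top","wrist"):
    c=cam(n);im,d=get_image(n);cv2.imwrite(f"pics/{n}0.png",im);np.savez(f"{n}0.npz",im=im,d=d)
    print(n,c[3].round(),c[2].round(2).tolist(),(d>0).mean())
E
```

```text
pics
{'clock': 0.0, 'joints': array([ 1.37260675e+00,  3.85561526e-01,  6.59759040e-03, -5.19870928e-04,
       -1.19400387e+00, -2.58614671e-01]), 'joint_vel': array([ 1.91728404e-03, -2.56479774e-04,  5.13869562e-05, -1.35392385e-03,
        2.98197056e-04,  8.61557269e-04]), 'joint_efforts': array([-3.06636130e-04, -3.92289913e+01,  1.88402796e+01,  4.18643117e+00,
       -4.75489083e-03,  2.88611268e-06]), 'position': array([275.3847889 , 560.39082026, 230.20444527]), 'ee_rot': array([ 9.74007110e-01, -2.26514705e-01, -2.08688673e-04,  1.09254231e-03]), 'contact_force': array([-1.32741592,  0.12525408,  0.27125245]), 'wrist_torque': array([-0.0065729 ,  0.04042446,  0.0290741 ]), 'grasp_force': 0.0, 'gripper_width': 85.18209236077992}
scene [ 962. -506.  922.] [[0.77, 0.5, -0.39], [0.63, -0.61, 0.48], [0.01, -0.62, -0.79]] 0.9961946614583334
top [ 333.   11. 1191.] [[-0.02, -0.98, 0.2], [-1.0, 0.02, -0.01], [0.0, -0.2, -0.98]] 0.9960091145833333
wrist [341. 528. 374.] [[-0.44, -0.86, -0.26], [-0.9, 0.42, 0.13], [0.0, 0.29, -0.96]] 0.995859375
```

View pics/scene0.png

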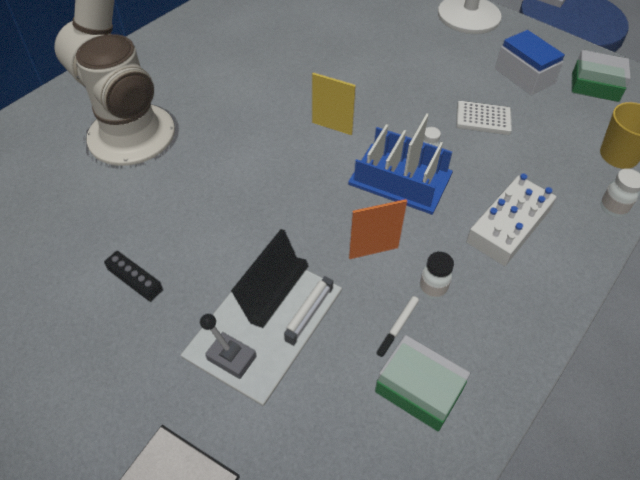

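View pics/top0.png

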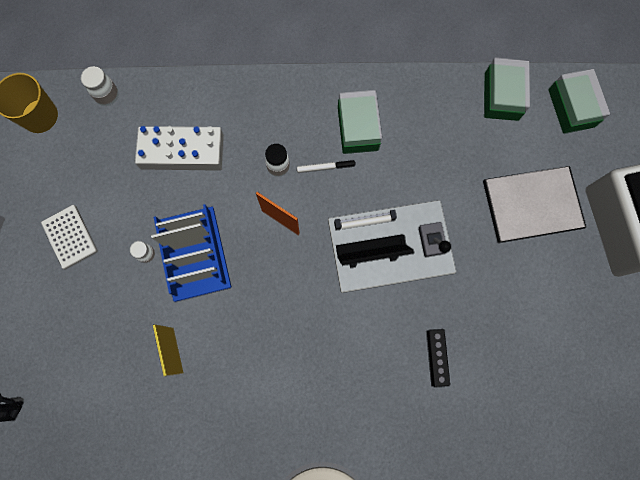

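Scene view: the tall white plate stands in the blue rack at about (416,148), third slot, with short plates at (377,145), (395,150) and (434,162). The orange (377,230) and yellow (333,103) plates stand free and are decoys. The stand is at (265,320), its lever ball at (208,321). In the top view the rack is at (190,253), the stand at (392,247) and the ball at (445,246).

```bash
python3 - <<'E'
from h import *
def fit(P2):
    (c,sz,a)=cv2.minAreaRect(P2.astype(np.float32));return np.round(c,1),np.round(sz,1),round(a,2)
for n in("top","scene"):
    f=np.load(n+"0.npz");im=f["im"];c=cam(n);P=cloud(c,f["d"]);X,Y,Z=P[...,0],P[...,1],P[...,2]
    hsv=cv2.cvtColor(im,cv2.COLOR_BGR2HSV);h,s,v=cv2.split(hsv)
    # blue rack: biggest blue blob in area
    blue=(h>105)&(h<130)&(s>150)&(v>60)&(X>300)&(X<700)&(Y>150)&(Y<520)
    k,l,st,ce=cv2.connectedComponentsWithStats(blue.astype(np.uint8));i=1+st[1:,4].argmax();b=l==i
    print(n,"rack px",st[i],"xyz range",np.nanpercentile(P[b],[2,98],axis=0).round().tolist(), fit(P[b&(Z<20)][:,:2]))
    q=P[b&(Z>62)&(Z<74)]; print(" grooves top",len(q),fit(q[:,:2]))
    x0,x1=np.nanmin(X[b])-5,np.nanmax(X[b])+5;y0,y1=np.nanmin(Y[b])-25,np.nanmax(Y[b])+25
    w=(s<60)&(v>110)&(X>x0)&(X<x1)&(Y>y0)&(Y<y1)
    for zl,zh in((142,160),(100,160),(86,98)):
        m=w&(Z>zl)&(Z<zh);print(" white",zl,m.sum(),fit(P[m][:,:2]) if m.sum()>4 else None,P[m].mean(0).round(1))
    # stand
    w=(s<60)&(v>130)&(Z>6)&(Z<18)&(X>250)&(X<700)&(Y>-320)&(Y<60)
    k,l,st,ce=cv2.connectedComponentsWithStats(w.astype(np.uint8));i=1+st[1:,4].argmax();b=l==i
    print(" stand",st[i],fit(P[b][:,:2]),P[b][:,2].mean())
    cen=P[b][:,:2].mean(0)
    bl=(v<50)&(np.hypot(X-cen[0],Y-cen[1])<190)
    m=bl&(Z>60);k,l,st,ce=cv2.connectedComponentsWithStats(m.astype(np.uint8))
    for i in range(1,k):
        if st[i,4]>30:print(" black",st[i].tolist(),ce[i].round(1),fit(P[l==i][:,:2]),np.percentile(P[l==i],[2,50,98],axis=0).round(1).tolist())
E
```

```text
top rack px [ 160  204   71   98 2145] xyz range [[459.0, 200.0, 8.0], [652.0, 324.0, 73.0]] (array([558.5, 276. ]), array([194., 132.]), 12.63)
 grooves top 282 (array([556.2, 228.1]), array([ 99.3, 167.1]), 68.11)
 white 142 118 (array([575.9, 280.8]), array([  6.2, 100.8]), 13.18) [576.  279.9 152.9]
 white 100 119 (array([556.1, 276.1]), array([ 46.9, 100.8]), 13.18) [575.7 279.8 152.4]
 white 86 333 (array([557., 275.]), array([126.4,  98.9]), 13.39) [548.9 272.2  92.9]
 stand [ 328  201  128   91 5422] (array([ 567.3, -165.6]), array([170.1, 258.7]), 8.61) 12.521879600433193
 black [436, 241, 15, 12, 122] [443.9 246.2] (array([ 545.7, -260.5]), array([22.4, 31.1]), 76.07) [[531.2, -269.7, 70.5], [541.9, -256.8, 116.0], [559.4, -248.9, 121.7]]
 black [339, 246, 75, 19, 659] [375.2 255. ] (array([ 532.2, -120. ]), array([ 28.1, 149.7]), 8.76) [[512.3, -190.3, 61.9], [529.7, -118.5, 105.1], [550.4, -47.6, 113.4]]
scene rack px [ 349  132  103   82 3510] xyz range [[492.0, 200.0, 9.0], [654.0, 345.0, 73.0]] (array([560.1, 272.5]), array([189.3, 132.7]), 14.66)
 grooves top 609 (array([559.9, 274.7]), array([168.9, 118.7]), 12.8)
 white 142 148 (array([578.2, 279.1]), array([  5.7, 100.2]), 13.4) [579.5 275.6 151.4]
 white 100 243 (array([578.1, 279.7]), array([  6.2, 104. ]), 13.0) [581.3 269.1 140.1]
 white 86 386 (array([558.2, 275.1]), array([126.7, 106.3]), 12.94) [555.1 269.5  92.4]
 stand [ 181  270  161  135 6726] (array([ 569.3, -165.8]), array([171.1, 261.7]), 8.3) 13.247685893053271
 black [232, 230, 62, 84, 2004] [262.9 271.5] (array([ 536. , -121.6]), array([ 30.1, 150.4]), 8.5) [[519.1, -193.2, 61.3], [538.2, -126.7, 90.2], [555.7, -51.4, 112.1]]
 black [201, 315, 14, 14, 150] [207.8 321.5] (array([ 548.1, -262. ]), array([19.8, 19. ]), 34.48) [[539.7, -271.1, 107.1], [549.7, -262.4, 117.3], [556.7, -252.2, 122.4]]
```

```bash
python3 - <<'E'
import cv2,numpy as np
s=cv2.imread("pics/scene0.png")[95:215,340:460];t=cv2.imread("pics/top0.png")[195:305,130:240]
cv2.imwrite("pics/crop0.png",np.hstack([cv2.resize(s,(400,400),interpolation=2),cv2.resize(t,(400,400),interpolation=2)]))
E
```

```text
(no output)
```

View pics/crop0.png

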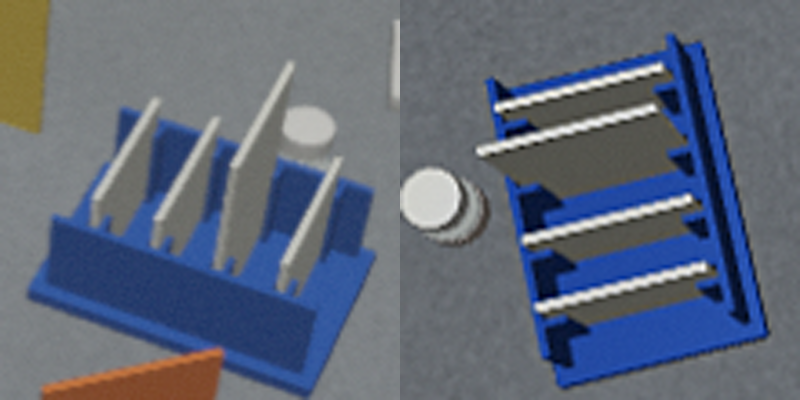

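The crop confirms it: the white plate rising well above its neighbours is the only tall one, third slot counting towards the vial, between two short plates. Its size fits too: top z about 152, 100 wide, normal at 13.2°. Next I'll hover above it.

```bash
cat >> h.py <<'E'
def toolR(yaw,tilt=0):
    """closing line (tool y) along horizontal dir yaw; tool z down, tilted by tilt towards +dir; yaw in deg, tilt rad"""
    y=np.radians(yaw);n=np.array([np.cos(y),np.sin(y),0]);z=np.array([0,0,1.])
    tz=-np.cos(tilt)*z+np.sin(tilt)*n; ty=-(np.cos(tilt)*n+np.sin(tilt)*z); 
    return np.c_[np.cross(ty,tz),ty,tz]
def go(pos,Rt):
    s=read_state();R0=R.from_quat(s["ee_rot"]).as_matrix()
    print("tcp",s["position"].round(1),"shift m",(R0.T@(np.array(pos)-s["position"])/1000).round(4).tolist(),"turn",R.from_matrix(R0.T@Rt).as_rotvec().round(4).tolist())
E
python3 -c "
from h import *
go([577.5,280,225],toolR(13.1))"
```

```text
tcp [275.5 560.5 230.5] shift m [0.3948, 0.1185, 0.0057] turn [0.0015, -0.0009, 0.8853]
```

```bash
python3 -m handwheel '[[0.395,0.1185,0.0057,0,0,0.885,1],[0.395,0.1185,0.0057,0,0,0.885,1],[0.395,0.1185,0.0057,0,0,0.885,1],[0.395,0.1185,0.0057,0,0,0.885,1],[0.395,0.1185,0.0057,0,0,0.885,1],[0.395,0.1185,0.0057,0,0,0.885,1],[0.395,0.1185,0.0057,0,0,0.885,1],[0.395,0.1185,0.0057,0,0,0.885,1],[0.395,0.1185,0.0057,0,0,0.885,1],[0.395,0.1185,0.0057,0,0,0.885,1]]'
python3 - <<'E'
from h import *
c=cam("wrist");im,d=get_image("wrist");cv2.imwrite("pics/w1.png",im)
P=cloud(c,d);hsv=cv2.cvtColor(im,cv2.COLOR_BGR2HSV)
m=(hsv[...,1]<60)&(hsv[...,2]>110)&(np.abs(P[...,2]-152)<8)&(abs(P[...,0]-577)<60)&(abs(P[...,1]-280)<80)
ys,xs=np.nonzero(m);print(len(xs),xs.min(),xs.max(),ys.min(),ys.max())
q=onplane(c,np.c_[xs,ys],152);print(cv2.minAreaRect(q[:,:2].astype(np.float32)),q.mean(0))
go([577.5,280,115],toolR(13.1))
E
```

```text
clock: 1.4
position: [577.1, 281.3, 225.7]
ee_rot: [0.784, -0.621, -0.0, 0.0]
contact_force: [-0.0, -0.4, 1.1]
gripper_width: 85.7
grasp_force: 0.0
1138 313 320 172 317
((576.4384765625, 279.2318115234375), (4.879286289215088, 100.28812408447266), 13.124502182006836) [577.11414381 277.1854369  152.        ]
tcp [577.1 281.3 225.8] shift m [0.0014, -0.0001, 0.1108] turn [-0.0001, 0.0001, 0.0021]
```

View pics/w1.png

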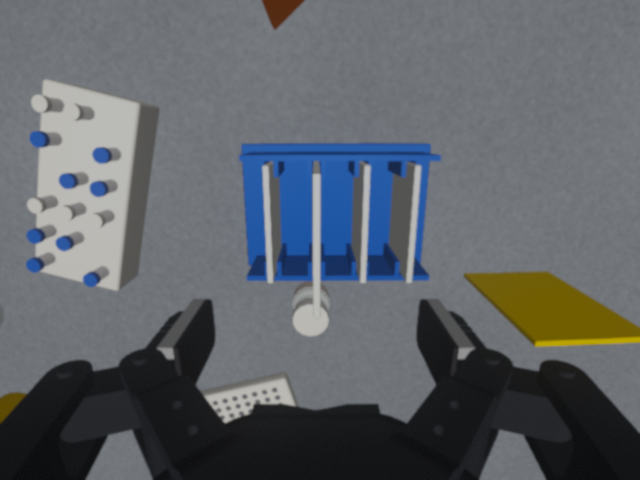

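Wrist view: the tall plate's top edge runs along column 316, rows 172–317, midway between the fingers (about 205 and 430). The measurement agrees to about 1 mm, so I'll descend and close.

```bash
python3 -m handwheel '[[0.001,0,0.05,0,0,0,1],[0.0015,0,0.09,0,0,0,1],[0.0015,0,0.111,0,0,0,1],[0.0015,0,0.111,0,0,0,1],[0.0015,0,0.111,0,0,0,-1],[0.0015,0,0.111,0,0,0,-1],[0.0015,0,0.111,0,0,0,-1],[0.0015,0,0.111,0,0,0,-1],[0.0015,0,0.111,0,0,0,-1],[0.0015,0,0.111,0,0,0,-1]]'
python3 -m handwheel '[[0,0,0,0,0,0,-1],[0,0,0,0,0,0,-1],[0,0,0,0,0,0,-1]]'
```

```text
clock: 2.7
position: [578.4, 278.9, 115.1]
ee_rot: [0.783, -0.622, 0.0, -0.0]
contact_force: [-0.2, -0.5, 2.3]
gripper_width: 4.2
grasp_force: 59.2
clock: 3.08
position: [578.4, 278.9, 115.1]
ee_rot: [0.783, -0.622, 0.0, -0.0]
contact_force: [-0.4, -0.2, 4.0]
gripper_width: 4.3
grasp_force: 59.5
```

```bash
python3 -m handwheel '[[0,0,-0.01,0,0,0,-1],[0,0,-0.025,0,0,0,-1],[0,0,-0.045,0,0,0,-1],[0,0,-0.065,0,0,0,-1],[0,0,-0.085,0,0,0,-1],[0,0,-0.11,0,0,0,-1],[0,0,-0.13,0,0,0,-1],[0,0,-0.14,0,0,0,-1],[0,0,-0.14,0,0,0,-1]]'
python3 - <<'E'
from h import *
im,d=get_image("wrist");cv2.imwrite("pics/w2.png",im)
c=cam("scene");i2,d2=get_image("scene")
P=cloud(c,d2);hsv=cv2.cvtColor(i2,cv2.COLOR_BGR2HSV);X,Y,Z=P[...,0],P[...,1],P[...,2]
m=(hsv[...,1]<60)&(hsv[...,2]>90)&(Z>130)&(Z<310)&(abs(X-578)<70)&(abs(Y-279)<70)
q=P[m];print(m.sum(),np.percentile(q,[1,99],axis=0).round(1).tolist())
u=np.linalg.svd(q-q.mean(0))[2];print(u.round(3).tolist())
cv2.imwrite("pics/both2.png",np.hstack([cv2.resize(im,(400,300)),cv2.resize(i2[20:260,280:600],(400,300))]))
s=read_state();print(s["gripper_width"],s["joints"].round(2))
E
```

```text
clock: 4.2
position: [578.3, 279.1, 255.3]
ee_rot: [0.783, -0.622, 0.0, -0.001]
contact_force: [0.3, -0.4, -2.6]
gripper_width: 4.2
grasp_force: 58.6
821 [[570.7, 229.4, 155.0], [593.2, 325.1, 294.6]]
[[-0.051, 0.228, -0.972], [-0.193, 0.953, 0.234], [0.98, 0.199, -0.004]]
4.297324008294311 [ 0.7   0.4   0.09 -0.   -1.26 -0.47]
```

View pics/both2.png

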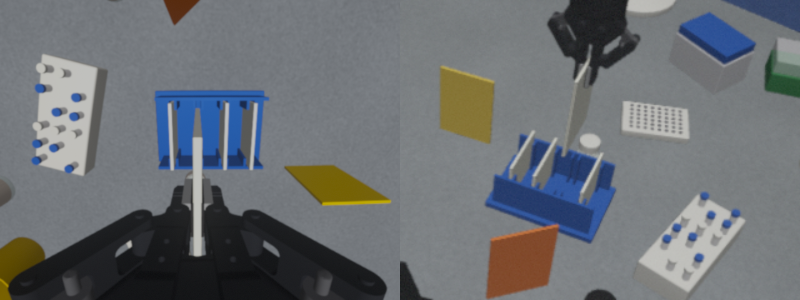

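The plate is held square and clear of the grooves (bottom about z 152), and the three short plates are still in their slots. The orange plate stands on the way to the stand, so I'll carry it higher. First I'll refine the seat pose.

```bash
cat >> h.py <<'E'
YAW=8.5;C8,S8=np.cos(np.radians(YAW)),np.sin(np.radians(YAW))
RS=np.array([[C8,-S8,0],[S8,C8,0],[0,0,1]]);OS=np.array([568.3,-165.7,0])-RS@[25,-50,0]
t=np.radians(20);RSEAT=RS@np.array([[np.cos(t),0,-np.sin(t)],[0,1,0],[np.sin(t),0,np.cos(t)]]);SEAT=OS+RS@[20,0,35]
E
python3 - <<'E'
from h import *
print("origin",OS.round(1),"seat",SEAT.round(1))
for n in("scene","top"):
    f=np.load(n+"0.npz");c=cam(n);P=cloud(c,f["d"]);q=(P-SEAT)@RSEAT
    v=cv2.cvtColor(f["im"],cv2.COLOR_BGR2HSV)[...,2]
    m=(v<70)&(abs(q[...,0])<9)&(abs(q[...,1])<65)&(q[...,2]>20)&(q[...,2]<74)
    Q=q[m];print(n,len(Q))
    if len(Q)>50:
        A=np.c_[np.ones(len(Q)),Q[:,1],Q[:,2]-47];print(" face x0, dyaw, dtilt",np.linalg.lstsq(A,Q[:,0],rcond=None)[0].round(3))
    m=(v<70)&(abs(q[...,0]+5)<25)&(abs(q[...,1])<110)&(q[...,2]>50)&(q[...,2]<90);Q=q[m]
    print(" y range",np.percentile(Q[:,1],[0.5,99.5]).round(1),"z top",np.percentile(Q[:,2],[90,99]).round(1))
    m=(v<70)&(q[...,0]>13)&(q[...,0]<22)&(abs(q[...,1])<60)&(q[...,2]>4)&(q[...,2]<16);Q=q[m]
    if len(Q)>20:print(" lip",len(Q),np.percentile(Q[:,[0,2]],[5,50,95],axis=0).round(1).tolist())
hov=SEAT+RSEAT@[5,0,104.5+120]
print("place",(SEAT+RSEAT@[5,0,104.5]).round(1)); s=read_state()
go(hov,toolR(YAW)); go([578,279,325],toolR(13.1)); go(hov*[1,1,0]+[0,0,325],toolR(YAW))
E
```

```text
origin [ 536.2 -119.9    0. ] seat [ 556. -117.   35.]
scene 1474
 face x0, dyaw, dtilt [1.379e+00 1.000e-03 1.000e-03]
 y range [-75.4  72.6] z top [81.1 82.5]
 lip 272 [[15.2, 4.7], [19.8, 9.8], [21.6, 12.7]]
top 294
 face x0, dyaw, dtilt [-1.153e+00 -1.000e-03  0.000e+00]
 y range [-73.4  75.2] z top [82.9 85.2]
 lip 174 [[13.5, 6.4], [16.8, 10.8], [19.3, 14.0]]
place [ 525.3 -121.6  134.9]
tcp [577.7 278.7 253.7] shift m [0.3746, 0.1828, 0.0064] turn [0.0017, -0.0003, 0.0805]
tcp [577.7 278.7 253.7] shift m [-0.0002, -0.0002, -0.0713] turn [0.0017, -0.0003, 0.0002]
tcp [577.7 278.7 253.7] shift m [0.3746, 0.1829, -0.0709] turn [0.0017, -0.0003, 0.0805]
```

```bash
python3 -m handwheel '[[0,0,-0.035,0,0,0,-1],[0,0,-0.071,0,0,0,-1],[0.03,0.015,-0.071,0,0,0,-1],[0.08,0.04,-0.071,0,0,0.02,-1],[0.13,0.065,-0.071,0,0,0.03,-1],[0.18,0.09,-0.071,0,0,0.04,-1],[0.23,0.115,-0.071,0,0,0.05,-1],[0.28,0.14,-0.071,0,0,0.06,-1],[0.33,0.16,-0.071,0,0,0.08,-1],[0.365,0.178,-0.071,0,0,0.08,-1]]'
python3 -m handwheel '[[0.0096,0.005,0,0,0,0,-1],[0.0096,0.005,0,0,0,0,-1]]'
python3 - <<'E'
from h import *
go(SEAT+RSEAT@[5,0,104.5+60],toolR(YAW,np.radians(20)))
E
```

```text
clock: 5.55
position: [486.6, -118.9, 324.7]
ee_rot: [0.757, -0.653, -0.001, 0.001]
contact_force: [-0.1, 0.2, -1.3]
gripper_width: 4.4
grasp_force: 58.9
clock: 5.8
position: [483.9, -127.4, 325.0]
ee_rot: [0.757, -0.653, -0.0, 0.0]
contact_force: [0.2, 0.4, -1.4]
gripper_width: 4.1
grasp_force: 58.9
tcp [ 483.9 -127.4  325. ] shift m [0.0004, -0.0214, 0.1337] turn [0.3501, 0.0003, -0.0006]
```

```bash
python3 -m handwheel '[[0,0,0.0,0.17,0,0,-1],[0,0,0.01,0.35,0,0,-1],[0,-0.005,0.045,0.35,0,0,-1],[0,-0.013,0.085,0.35,0,0,-1],[0,-0.018,0.115,0.35,0,0,-1],[0,-0.0214,0.1337,0.35,0,0,-1],[0,-0.0214,0.1337,0.35,0,0,-1],[0,-0.0214,0.1337,0.35,0,0,-1]]'
python3 - <<'E'
from h import *
c=cam("scene");im,d=get_image("scene");P=cloud(c,d);q=(P-SEAT)@RSEAT
hsv=cv2.cvtColor(im,cv2.COLOR_BGR2HSV)
m=(hsv[...,1]<60)&(hsv[...,2]>110)&(abs(q[...,0]-5)<15)&(abs(q[...,1])<65)&(q[...,2]>50)&(q[...,2]<215)
Q=q[m];print(len(Q),np.percentile(Q,[1,50,99],axis=0).round(1).tolist())
A=np.c_[np.ones(len(Q)),Q[:,1],Q[:,2]-100];print(np.linalg.lstsq(A,Q[:,0],rcond=None)[0].round(3))
ys,xs=np.nonzero(m);r=cv2.minAreaRect(np.float32(Q[:,1:]));print(r)
cv2.imwrite("pics/s3.png",cv2.resize(im[160:400,140:400],(780,720))[:600])
go(SEAT+RSEAT@[5,0,104.5],toolR(YAW,np.radians(20)))
E
```

```text
clock: 6.8
position: [506.1, -123.4, 192.8]
ee_rot: [0.747, -0.642, 0.114, -0.132]
contact_force: [-0.1, -1.0, -1.4]
gripper_width: 4.3
grasp_force: 59.2
3176 [[6.8, -47.4, 65.4], [10.8, -7.1, 131.9], [15.4, 51.6, 203.0]]
[ 1.0832e+01  4.0000e-03 -2.0000e-03]
((2.936279296875, 134.09222412109375), (102.52637481689453, 142.5110626220703), 0.16916514933109283)
tcp [ 506.2 -123.5  193.1] shift m [0.0009, 0.002, 0.0612] turn [-0.0029, 0.0002, 0.0018]
```

View pics/s3.png

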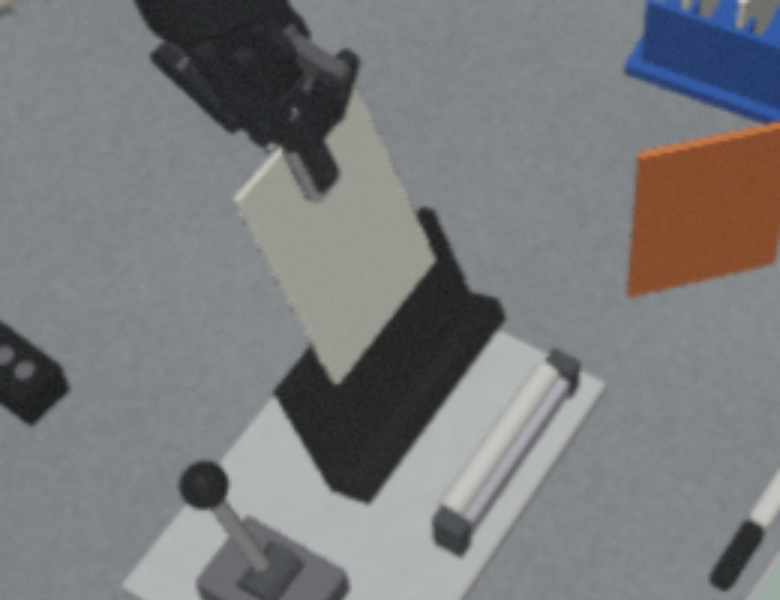

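The scene view shows the plate parallel to the backrest and centred (y about +3), with its lower corner near (337,383) in the crop. Its front face measures about 9.4 mm off the backrest, which agrees with the model. I'll lower it along the slope.

```bash
python3 -m handwheel '[[0,0.001,0.02,-0.003,0,0,-1],[0,0.002,0.04,-0.003,0,0,-1],[0,0.002,0.052,-0.003,0,0,-1],[0,0.002,0.058,-0.003,0,0,-1],[0,0.002,0.0605,-0.003,0,0,-1],[0,0.002,0.0615,-0.003,0,0,-1],[0,0.002,0.0615,-0.003,0,0,-1],[0,0.002,0.0615,-0.003,0,0,-1]]'
python3 - <<'E'
from h import *
c=cam("scene");im,d=get_image("scene");P=cloud(c,d);q=(P-SEAT)@RSEAT
hsv=cv2.cvtColor(im,cv2.COLOR_BGR2HSV)
m=(hsv[...,1]<60)&(hsv[...,2]>110)&(abs(q[...,0]-5)<15)&(abs(q[...,1])<65)&(q[...,2]>5)&(q[...,2]<155)
Q=q[m];A=np.c_[np.ones(len(Q)),Q[:,1],Q[:,2]-70];print(np.linalg.lstsq(A,Q[:,0],rcond=None)[0].round(3))
print(cv2.minAreaRect(np.float32(Q[:,1:])),np.percentile(Q,[1,99],axis=0).round(1).tolist())
go(SEAT+RSEAT@[5,0,103],toolR(YAW,np.radians(20)))
E
```

```text
clock: 7.85
position: [524.5, -121.2, 133.8]
ee_rot: [0.746, -0.643, 0.113, -0.131]
contact_force: [0.1, -0.1, -0.8]
gripper_width: 4.6
grasp_force: 59.3
[7.921e+00 6.000e-03 1.000e-03]
((1.9439430236816406, 74.28486633300781), (138.5168914794922, 102.24703979492188), 89.9287109375) [[3.8, -47.7, 6.4], [12.7, 50.8, 141.4]]
tcp [ 524.4 -121.2  133.8] shift m [0.0005, -0.0011, 0.0007] turn [0.0015, 0.0001, 0.0006]
```

```bash
python3 -m handwheel '[[0,0,0.001,0,0,0,-1],[0,0,0.001,0,0,0,-1]]'; python3 -m handwheel '[[0,0,0.001,0,0,0,-1],[0,0,0.001,0,0,0,-1]]'
```

```text
clock: 8.15
position: [524.8, -121.2, 133.4]
ee_rot: [0.746, -0.643, 0.113, -0.131]
contact_force: [-3.5, 0.4, 5.1]
gripper_width: 3.9
grasp_force: 60.4
clock: 8.4
position: [525.0, -121.2, 133.4]
ee_rot: [0.747, -0.642, 0.113, -0.131]
contact_force: [-7.9, 0.6, 12.5]
gripper_width: 4.4
grasp_force: 61.9
```

The force shows the lower edge seated on the ledge, so I'll release and withdraw up the slope.

```bash
python3 -m handwheel '[[0,0,-0.001,0,0,0,-1],[0,0,-0.001,0,0,0,0.2],[0,0,-0.001,0,0,0,0.2],[0,0,-0.001,0,0,0,0.2],[0,0,-0.001,0,0,0,0.2],[0,0,-0.001,0,0,0,0.2],[0,0,-0.001,0,0,0,0.2],[0,0,-0.001,0,0,0,0.2]]'
python3 -m handwheel '[[0,0,-0.02,0,0,0,0.2],[0,0,-0.05,0,0,0,0.2],[0,0,-0.09,0,0,0,0.2],[0,0,-0.12,0,0,0,0.2],[0,0,-0.12,0,0,0,0.2]]'
python3 - <<'E'
from h import *
c=cam("scene");im,d=get_image("scene");P=cloud(c,d);q=(P-SEAT)@RSEAT
hsv=cv2.cvtColor(im,cv2.COLOR_BGR2HSV)
m=(hsv[...,1]<60)&(hsv[...,2]>110)&(abs(q[...,0]-5)<15)&(abs(q[...,1])<65)&(q[...,2]>5)&(q[...,2]<155)
Q=q[m];A=np.c_[np.ones(len(Q)),Q[:,1],Q[:,2]-70];print(np.linalg.lstsq(A,Q[:,0],rcond=None)[0].round(3))
print(cv2.minAreaRect(np.float32(Q[:,1:])),np.percentile(Q,[1,99],axis=0).round(1).tolist())
cv2.imwrite("pics/s4.png",cv2.resize(im[160:400,140:400],(650,600)))
# ball
qs=(P-OS)@RS;v=hsv[...,2]
b=(v<60)&(abs(qs[...,1]+140)<25)&(qs[...,2]>85)&(qs[...,2]<130);ys,xs=np.nonzero(b);print("ball",len(xs),xs.mean(),ys.mean(),qs[b].mean(0).round(1),((onplane(c,[[xs.mean(),ys.mean()]],109)-OS)@RS).round(1))
# start for push: fingers behind the ball, stand frame
go(OS+RS@[-55,-140,260],toolR(YAW)); go(OS+RS@[-55,-140,98],toolR(YAW))
E
```

```text
clock: 9.4
position: [524.7, -121.2, 132.5]
ee_rot: [0.746, -0.643, 0.113, -0.131]
contact_force: [0.1, -1.4, -0.2]
gripper_width: 51.0
grasp_force: 0.0
clock: 10.02
position: [485.1, -127.4, 248.3]
ee_rot: [0.746, -0.642, 0.115, -0.133]
contact_force: [0.6, 0.7, -0.3]
gripper_width: 51.1
grasp_force: 0.0
[ 6.398e+00  3.000e-03 -2.400e-02]
((1.9616775512695312, 74.54142761230469), (102.48319244384766, 139.3627471923828), 0.40984633564949036) [[1.3, -47.9, 6.7], [9.7, 50.6, 141.4]]
ball 172 207.67441860465115 321.3779069767442 [  -8.5 -142.6  116.6] [[ -12.  -139.7  109. ]]
tcp [ 484.4 -127.2  246.4] shift m [0.1405, -0.002, -0.0137] turn [-0.3496, 0.0, 0.0004]
tcp [ 484.4 -127.2  246.4] shift m [0.1405, 0.0535, 0.1385] turn [-0.3496, 0.0, 0.0004]
```

View pics/s4.png

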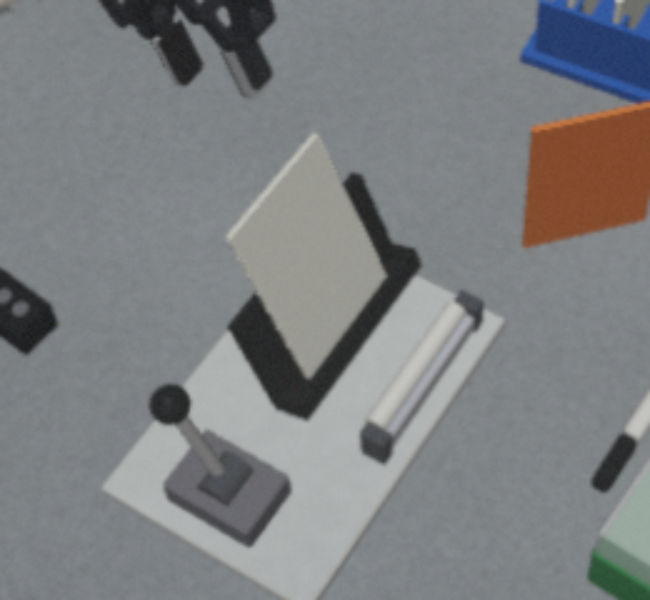

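The plate stands centred on the ledge, leaning back and free of the fingers. The lever ball is at stand (-12,-140,109), as expected for a lever near off. Next I'll shut the fingers and go behind the ball.

```bash
python3 -m handwheel '[[0.03,-0.002,-0.0137,-0.17,0,0,-1],[0.08,-0.002,-0.0137,-0.35,0,0,-1],[0.13,-0.002,-0.0137,-0.35,0,0,-1],[0.1405,0.004,-0.010,-0.35,0,0,-1],[0.1405,0.004,-0.010,-0.35,0,0,-1],[0.1405,0.004,-0.010,-0.35,0,0,-1]]'
python3 -c "
from h import *
go(OS+RS@[-60,-140,98],toolR(YAW))"
```

```text
clock: 10.82
position: [497.7, -266.3, 253.2]
ee_rot: [0.758, -0.652, -0.001, 0.001]
contact_force: [-0.4, -0.5, 0.5]
gripper_width: 0.1
grasp_force: 0.0
tcp [ 497.7 -266.3  253.2] shift m [0.001, -0.0002, 0.1552] turn [0.0035, 0.0004, 0.0015]
```

```bash
python3 -m handwheel '[[0.001,0,0.05,0,0,0,-1],[0.001,0,0.1,0,0,0,-1],[0.001,0,0.14,0,0,0,-1],[0.001,0,0.155,0,0,0,-1],[0.001,-0.015,0.155,0,0,0,-1],[0.001,-0.03,0.155,0,0,0,-1],[0.001,-0.045,0.155,0,0,0,-1],[0.001,-0.06,0.155,0,0,0,-1],[0.001,-0.072,0.155,0,0,0,-1],[0.001,-0.078,0.155,0,0,0,-1]]'
python3 -m handwheel '[[0,-0.002,0,0,0,0,-1],[0,-0.004,0,0,0,0,-1],[0,-0.004,0,0,0,0,-1]]'
python3 - <<'E'
from h import *
print(((read_state()["position"]-OS)@RS).round(1))
c=cam("scene");im,d=get_image("scene");P=cloud(c,d);qs=(P-OS)@RS
cv2.imwrite("pics/s5.png",cv2.resize(im[160:400,140:400],(650,600)))
E
```

```text
clock: 12.08
position: [575.7, -256.5, 97.8]
ee_rot: [0.758, -0.652, -0.001, 0.001]
contact_force: [-0.6, -0.5, -0.9]
gripper_width: 0.0
grasp_force: 0.4
clock: 12.45
position: [578.7, -256.1, 98.1]
ee_rot: [0.758, -0.653, -0.001, 0.001]
contact_force: [0.1, -0.0, -0.0]
gripper_width: 0.0
grasp_force: 0.3
[  21.9 -140.9   98.1]
```

View pics/s5.png

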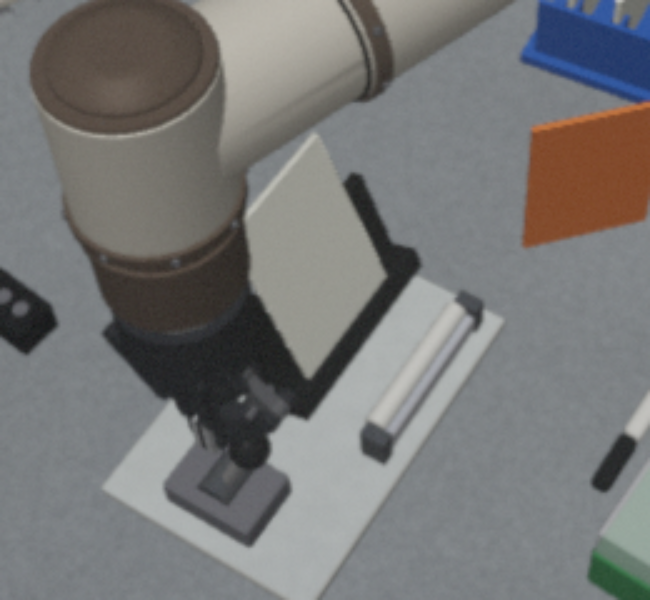

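The lever has swung over, with the ball at about (249,450) in the crop, and the plate is untouched. There is no stop force yet, so I'll push on in small steps.

```bash
for i in 1; do python3 -m handwheel '[[0,-0.002,0,0,0,0,-1],[0,-0.004,0,0,0,0,-1],[0,-0.004,0,0,0,0,-1]]'; done
python3 - <<'E'
from h import *
print(((read_state()["position"]-OS)@RS).round(1))
c=cam("scene");im,d=get_image("scene");P=cloud(c,d);qs=(P-OS)@RS;v=im.max(2)
b=(v<45)&(abs(qs[...,1]+142)<14)&(qs[...,2]>98)&(qs[...,2]<125)&(qs[...,0]>35);ys,xs=np.nonzero(b)
p=((onplane(c,[[xs.mean(),ys.mean()]],106)-OS)@RS)[0];print(len(xs),xs.mean(),ys.mean(),p.round(1),qs[b].mean(0).round(1),"angle",np.arcsin((p[0]-20)/80)+.5)
E
```

```text
clock: 12.88
position: [583.1, -255.5, 98.2]
ee_rot: [0.758, -0.652, -0.001, 0.001]
contact_force: [-0.2, 0.1, -0.1]
gripper_width: 0.0
grasp_force: 0.2
[  26.4 -141.    98.2]
130 240.52307692307693 341.4230769230769 [  51.2 -140.5  106. ] [  55.2 -144.4  116.5] angle 0.9007362725139749
```

```bash
python3 -m handwheel '[[0,-0.002,0,0,0,0,-1],[0,-0.003,0,0,0,0,-1],[0,-0.003,0,0,0,0,-1]]';python3 -m handwheel '[[0,-0.0015,0,0,0,0,-1],[0,-0.003,0,0,0,0,-1],[0,-0.003,0,0,0,0,-1]]'
```

```text
clock: 13.3
position: [586.0, -255.1, 98.1]
ee_rot: [0.758, -0.652, -0.001, 0.001]
contact_force: [-0.5, -0.7, -0.7]
gripper_width: 0.0
grasp_force: 0.2
clock: 13.68
position: [589.1, -254.6, 98.2]
ee_rot: [0.758, -0.652, -0.001, 0.001]
contact_force: [-0.1, -1.5, 0.8]
gripper_width: 0.2
grasp_force: 0.1
```

```bash
python3 -m handwheel '[[0,-0.0015,0,0,0,0,-1],[0,-0.003,0,0,0,0,-1],[0,-0.003,0,0,0,0,-1]]'
python3 - <<'E'
from h import *
c=cam("scene");im,d=get_image("scene");P=cloud(c,d);qs=(P-OS)@RS;v=im.max(2)
b=(v<45)&(abs(qs[...,1]+142)<14)&(qs[...,2]>98)&(qs[...,2]<125)&(qs[...,0]>38);ys,xs=np.nonzero(b)
p=((onplane(c,[[xs.mean(),ys.mean()]],104)-OS)@RS)[0];print(len(xs),p.round(1),qs[b].mean(0).round(1),"angle",np.arcsin((p[0]-20)/80)+.5)
E
```

```text
clock: 14.05
position: [589.8, -254.4, 98.0]
ee_rot: [0.758, -0.653, -0.003, 0.002]
contact_force: [-5.4, -0.6, 2.8]
gripper_width: 0.3
grasp_force: 3.0
121 [  57.  -140.4  104. ] [  60.7 -144.1  113.8] angle 0.9813729273227888
```

The force has risen to about 5 N at the stop, with the lever at about 0.98 rad. I'll back off, rise and check.

```bash
python3 -m handwheel '[[0,0.015,0,0,0,0,-1],[0,0.04,0,0,0,0,-1],[0,0.07,0,0,0,0,-1],[0,0.09,-0.03,0,0,0,-1],[0,0.09,-0.08,0,0,0,-1],[0,0.09,-0.13,0,0,0,-1],[-0.02,0.13,-0.16,0,0,0,-1],[-0.02,0.17,-0.16,0,0,0,-1],[-0.02,0.17,-0.16,0,0,0,-1],[-0.02,0.17,-0.16,0,0,0,-1]]'
python3 - <<'E'
from h import *
c=cam("scene");im,d=get_image("scene");P=cloud(c,d);q=(P-SEAT)@RSEAT;qs=(P-OS)@RS
hsv=cv2.cvtColor(im,cv2.COLOR_BGR2HSV);v=hsv[...,2]
m=(hsv[...,1]<60)&(v>110)&(abs(q[...,0]-5)<15)&(abs(q[...,1])<65)&(q[...,2]>5)&(q[...,2]<155)
print(cv2.minAreaRect(np.float32(q[m][:,1:])),np.median(q[m][:,0]))
b=(v<50)&(abs(qs[...,1]+140)<20)&(qs[...,2]>85)&(qs[...,2]<125);ys,xs=np.nonzero(b)
p=((onplane(c,[[xs.mean(),ys.mean()]],104)-OS)@RS)[0];print(len(xs),p.round(1),"angle",np.arcsin((p[0]-20)/80)+.5)
cv2.imwrite("pics/s6.png",im)
E
```

```text
clock: 15.35
position: [421.5, -259.7, 259.0]
ee_rot: [0.758, -0.653, -0.0, 0.001]
contact_force: [0.3, 0.7, -0.5]
gripper_width: 0.0
grasp_force: 0.0
((1.8956336975097656, 74.4948959350586), (138.95802307128906, 102.29721069335938), 89.92974853515625) 6.229069862905679
132 [  58.5 -139.9  104. ] angle 1.0015281546995833
```

View pics/s6.png

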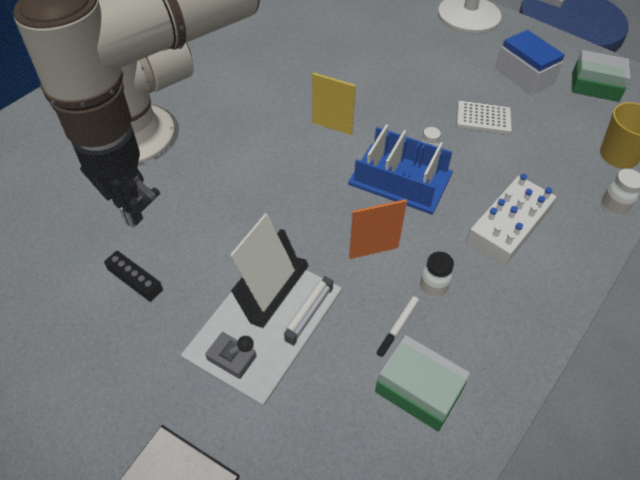

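The plate stands on the rest at (263,265), the lever is fully over with its ball at (246,344), the short plates are in their slots, the bystanders are in place and the arm is clear.

```bash
python3 -c "
from bench import job_done
print(job_done())"
```

```text
the job is handed in; nothing more can be done
None
```

The tall plate is standing on the viewing stand's rest, let go and leaning back, and the lever is fully over (about 1.0 rad by camera). The short plates and bystanders look undisturbed. I handed the job in after about 15 s of the 48 s allowed, but no verdict was returned.

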